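Make up two objective kits for the microscopes

ROBOT

A 6-joint arm with a two-finger parallel gripper is mounted at the origin on the work surface. World frame = base frame: x ahead of the robot, y to its left, z up, the work surface at z = 0. Lengths are in m, angles in rad, forces in N, time in s.
With the tool pointing down it reaches from about 0.25 to 0.8 m from the base axis. Payload 3.9 kg.
Tool frame: the origin (TCP) lies between the finger pads; the fingertips stand 17 mm ahead of it and the grasp point (between the pads) lies 2 mm behind it; z points along the fingers, y is the line along which they close (so a half turn about z gives the same grasp; the last joint's range is limited). The gripper opens to 85 mm and grips with 20 to 120 N. Pads are 22 mm wide; open, the fingers measure 114 mm over their backs; the gripper's body (76 mm by 85 mm) begins 54 mm behind the grasp point. The pads swing forward as they close: fully open they stand 13 mm farther back than shut.
Start: joints at [1.223, 0.26, -0.138, 1.173, 0, 1.571], TCP at [0.179, 0.494, 0.248] pointing down, gripper open.
Joint ranges: [-2.78, 2.78], [-0.83, 1.72], [-1.28, 1.37], [-1.9, 2.12], [-1.57, 1.48], [-3.14, 3.14]. Speed limits (rad/s): [2.57, 2.57, 3.14, 3.14, 3.14, 3.14].

INTERFACE

Orientations are given as a 3x3 rotation matrix whose columns are the frame's x, y, z axes.
In Python, from workcell import arm gives the robot as it stands. Calls block until the motion is done:
- arm.reach(position, orientation): joint-space move of the TCP to a pose.
- arm.line_to(position, ori=None, rate=0.15): straight line of the TCP; ori=None keeps the orientation; rate is the mean speed in m/s.
- arm.movej(angles): joint-space move.
- arm.command_gripper(opening, effort=None): finger opening in m; effort is the grip in N (None keeps the last); returns when the fingers have stopped.
- arm.sleep(seconds).
- arm.ik(position, orientation): joint angles nearest the present ones, or None.
- arm.observe(): the state.
- arm.capture(name): name is "side" or "top" or "wrist"; returns a dict with "frame" (400x640x3 uint8, blue, green, red), "range_z" (400x640 float32, m along the optical axis (not along the pixel's ray), 0 where there is no reading), "mtx" (3x3 intrinsics, pixels), "R" (3x3) and "t" (3): a world point X has camera coordinates R X + t. Camera axes: x right, y down, z forward; pixel columns grow to the right and rows downward; lengths in m; the calibration is good to about 2 mm. A picture is of the moment at which its call begins.
A pose or a line that the arm cannot do raises arm.Unreachable and nothing moves.
- arm.hand_in(): hands the job in; it is judged then, once.
The state is a dict: "t": time; "q": joint angles; "qvel": joint speeds; "tau": joint torques, N m; "tool_pos": TCP position; "tcp_rot": TCP orientation; "contact_force": force on the tool from outside, world axes, zero at the start; "ft_torque": the same for the moment, N m; "finger_gap": finger opening in m; "grip_force": force on a finger pad.
Only numpy, scipy, OpenCV 4.12 (cv2) and the standard library are available. Lean on these libraries where they do the work, as an engineer would, in place of code of your own. Each camera call takes 0.05 s, during which the arm holds its last target. There are 200 camera calls.

TASK

Make up the two objective kits. Blue tray: the yellow-banded 10x lens needs exactly 15 mm of spacer to match the other lenses, so stack the spacer rings that add up to 15 mm on the round pad and stand the lens on top, its thread down in the bore. Steel tray: stand the white-banded 100x oil lens on the round pad and its amber bottle of immersion oil upright on the square pad. Set the lenses and the bottle down gently without tipping them, and leave the stock that is not needed where it is.

Things in the scene. Friction and masses are not known exactly. Their poses are not given: they have to be found in the camera images.
- lens10: The 10x lens, yellow band: microscope objective standing on its brass thread, front lens up. From the bottom: thread stub 22 mm dia, 4 mm long; flat shoulder 34 mm dia from 4 to 8 mm; black barrel 30 mm dia (grip here) from 8 to 25 mm; tapering 9 mm yellow band; black nose. 44 mm tall in all, about 120 g. Origin: centre of the thread's underside, z up; round.
- lens40: The 40x lens, blue band: microscope objective standing on its brass thread, front lens up. From the bottom: thread stub 22 mm dia, 4 mm long; flat shoulder 34 mm dia from 4 to 8 mm; black barrel 30 mm dia (grip here) from 8 to 41 mm; tapering 9 mm blue band; black nose. 60 mm tall in all, about 170 g. Origin: centre of the thread's underside, z up; round.
- lens100: The 100x oil lens, white band: microscope objective standing on its brass thread, front lens up. From the bottom: thread stub 22 mm dia, 4 mm long; flat shoulder 34 mm dia from 4 to 8 mm; black barrel 30 mm dia (grip here) from 8 to 45 mm; tapering 9 mm white band; black nose. 64 mm tall in all, about 190 g. Origin: centre of the thread's underside, z up; round.
- ring6: Spacer ring, brass (yellow metal), 6 mm thick: plain flat ring lying flat, outside dia 38 mm, bore 28 mm (a lens thread drops into it, the lens shoulder rests on its top; rings stack flat). Origin: centre of the underside, z up. About 26 g.
- ring10: Spacer ring, black, 10 mm thick: plain flat ring lying flat, outside dia 38 mm, bore 28 mm (a lens thread drops into it, the lens shoulder rests on its top; rings stack flat). Origin: centre of the underside, z up. About 14 g.
- ring9: Spacer ring, pale silver aluminium, 9 mm thick: plain flat ring lying flat, outside dia 38 mm, bore 28 mm (a lens thread drops into it, the lens shoulder rests on its top; rings stack flat). Origin: centre of the underside, z up. About 13 g.
- ring12: Spacer ring, red, 12 mm thick: plain flat ring lying flat, outside dia 38 mm, bore 28 mm (a lens thread drops into it, the lens shoulder rests on its top; rings stack flat). Origin: centre of the underside, z up. About 17 g.
- oil: Immersion oil dropper bottle, upright: amber glass body with a white paper band, 28 mm in diameter (grip here) up to 38 mm, black cap and dropper tip above, 66 mm tall in all. Origin: centre of the underside, z up. About 45 g.
- tray_blue: Kit tray, blue plastic, fixed to the bench: 110 mm along its x, 170 along its y, 12 high, walls 3 mm; inner floor 3 mm above its origin. Two flush black rubber pads in the floor, in the tray's frame: ROUND (52 mm dia, lens place) centred at x 0, y +38 mm; SQUARE (42 mm, accessory place) at x 0, y -38 mm. Origin: centre of the underside, z up.
- tray_steel: Kit tray, bare grey stainless steel, fixed to the bench: 110 mm along its x, 170 along its y, 12 high, walls 3 mm; inner floor 3 mm above its origin. Two flush black rubber pads in the floor, in the tray's frame: ROUND (52 mm dia, lens place) centred at x 0, y +38 mm; SQUARE (42 mm, accessory place) at x 0, y -38 mm. Origin: centre of the underside, z up.

How it is judged:
At the end, for the whole second after the job is handed in: Yellow lens upright on the flat 6 and 9 mm rings, shoulder 15 +/-1.5 mm over the blue tray's floor; white lens and oil upright on the steel tray's floor; all within 14 mm of their pad centres along each tray axis, tilt under 0.08 rad; unneeded stock within 30 mm of its start; all released, at rest (x of ring9 in the frame of tray_blue between -0.014 and 0.014 m and y of ring9 in the frame of tray_blue between 0.024 and 0.052 m and angle between the z axis of each of ring9, ring6 and the z axis of tray_blue, either way round below 0.06 rad and x of ring6 in the frame of tray_blue between -0.014 and 0.014 m and y of ring6 in the frame of tray_blue between 0.024 and 0.052 m and x of lens10 in the frame of tray_blue between -0.014 and 0.014 m and y of lens10 in the frame of tray_blue between 0.024 and 0.052 m and z of lens10 in the frame of tray_blue between 0.0125 and 0.0155 m and x of lens100 in the frame of tray_steel between -0.014 and 0.014 m and y of lens100 in the frame of tray_steel between 0.024 and 0.052 m and z of lens100 in the frame of tray_steel between 0.001 and 0.005 m and x of oil in the frame of tray_steel between -0.014 and 0.014 m and y of oil in the frame of tray_steel between -0.052 and -0.024 m and z of oil in the frame of tray_steel between 0.001 and 0.005 m and angle between each of lens10, lens100, oil, lens40's own z axis and vertical below 0.08 rad and linear speed of each of ring9, ring6, lens10, lens100, oil, ring10, ring12, lens40 below 0.01 m/s and distance of each of ring10, ring12, lens40 from where it was at the start of the episode below 0.03 m); the robot touches nothing.
It fails at once if a lens or the oil bottle is tipped over (angle between any of lens10, lens100, lens40, oil's own z axis and vertical above 0.8 rad).
It fails at once if a lens or the oil bottle is let fall (faster than 0.6 m/s out of the fingers) ((contact force between the fingers and lens10 below 0.05 N and linear speed of lens10 above 0.6 m/s) or (contact force between the fingers and lens100 below 0.05 N and linear speed of lens100 above 0.6 m/s) or (contact force between the fingers and lens40 below 0.05 N and linear speed of lens40 above 0.6 m/s) or (contact force between the fingers and oil below 0.05 N and linear speed of oil above 0.6 m/s)).
It fails at once if a ring or lens that is not needed (black ring, red ring, blue-banded lens) is shifted by more than 30 mm (distance of any of ring10, ring12, lens40 from where it was at the start of the episode above 0.03 m).
It also fails if it takes over 125 s, if anything falls off the work surface, if the arm or the gripper's body presses on something with over 40 N, if the wrist force passes 120 N, or if a joint passes its speed limit or range.

## Working session

There is one attempt and no reset: what is moved stays moved. The work goes in short steps, each a Python script; the robot and the scene stay as the last script left them, time stands still between calls to the robot, and variables do not carry over. Pictures are saved under pics/ and viewed, at most 14 in all, crops included, and the job is handed in when it is done.

```bash
mkdir -p pics; ls; python3 - <<'E'
from workcell import arm
import cv2,numpy as np
for n in("top","side"):
    c=arm.capture(n); np.savez(f"{n}.npz",**c); cv2.imwrite(f"pics/{n}0.png",c["frame"])
    print(n,c["R"].T@-c["t"],c["mtx"][0,0],c["R"].round(2).tolist())
print(arm.observe())
E
```

```text
pics
top [0.33685963 0.00375414 1.28788292] 479.6749853010255 [[0.03, -1.0, 0.03], [-0.99, -0.03, -0.16], [0.16, -0.02, -0.99]]
side [ 0.16839778 -0.74848771  0.81021192] 520.1692751343837 [[0.9, -0.44, 0.01], [-0.29, -0.6, -0.74], [0.34, 0.66, -0.67]]
{'t': 0.1, 'q': array([ 1.22296746e+00,  2.60608741e-01, -1.39270110e-01,  1.17271679e+00,
        8.61293808e-06,  1.57081663e+00]), 'qvel': array([ 0.00112173, -0.00013139,  0.00345531,  0.00103974,  0.00017128,
        0.00010259]), 'tau': array([ 3.01995660e-04, -4.06510377e+01,  2.54527688e+01,  1.01481736e-02,
        3.98283169e-05,  6.58962890e-06]), 'tool_pos': array([0.1787415 , 0.49299247, 0.24754178]), 'tcp_rot': array([[-9.40108050e-01,  3.40876030e-01, -6.21406985e-04],
       [ 3.40876596e-01,  9.40106534e-01, -1.68862672e-03],
       [ 8.57639389e-06, -1.79931467e-03, -9.99998381e-01]]), 'contact_force': array([-0.03083912,  0.1075004 , -0.4097756 ]), 'ft_torque': array([-0.04786045, -0.00871144,  0.01634221]), 'grip_force': 0.0, 'finger_gap': 0.08522425580346106}
```

View pics/top0.png

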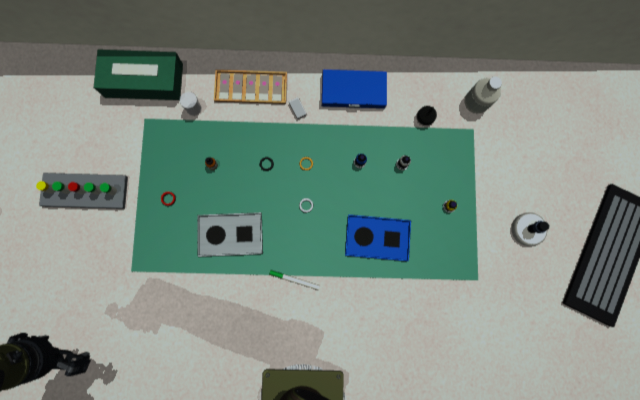

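View pics/side0.png

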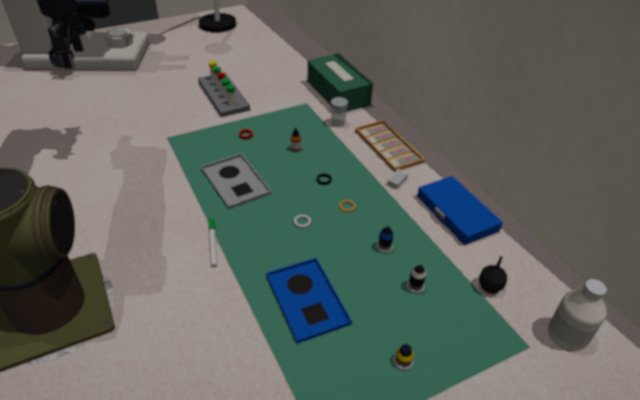

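The top view shows the steel tray at (230,234) with its round pad at (216,235), and the blue tray at (378,238) with its round pad at (364,237). The rings are brass (306,163), silver (306,205), black (267,164) and red (168,199). The lenses are blue (360,160), white (403,163) and yellow (450,206), and the oil is at (211,163).

```bash
cat > h.py <<'E'
import numpy as np,cv2
def world(c,u,v,z):
    "intersect pixel rays with plane z"
    d=c["R"].T@np.linalg.inv(c["mtx"])@np.array([u,v,1.]); o=-c["R"].T@c["t"]
    return o+d*(z-o[2])/d[2]
def cloud(c):
    v,u=np.mgrid[:400,:640]; Z=c["range_z"].astype(float)
    P=np.stack([u,v,np.ones_like(u)],-1)@np.linalg.inv(c["mtx"]).T*Z[...,None]
    return (P-c["t"])@c["R"]
E
python3 - <<'E'
import numpy as np,cv2
from h import *
c=dict(np.load("top.npz")); P=cloud(c); f=c["frame"]
print("mat z",np.median(P[180:185,230:250,2]),np.std(P[175:190,225:255,2]))
z0=np.median(P[180:185,230:250,2])
m=(P[...,2]-z0>.004).astype(np.uint8); m[:125]=0;m[270:]=0;m[:,:145]=0;m[:,470:]=0
n,l,s,ce=cv2.connectedComponentsWithStats(m)
for i in range(1,n):
    if s[i,4]<6: continue
    p=P[l==i]; print(ce[i].round(1),s[i,4],"med",np.median(p,0).round(4),"mid",((p.min(0)+p.max(0))/2).round(4),"zmax",p[:,2].max().round(4),f[l==i].mean(0).round())
g=f.max(2)
for n,(u,v) in dict(sr=(216,235),ss=(244,234),br=(364,237),bs=(392,239)).items():
    w=f[v-13:v+14,u-13:u+14].max(2)<60
    k,l,s,ce=cv2.connectedComponentsWithStats(w.astype(np.uint8)); i=l[13,13]
    print(n,s[i],ce[i]+[u-13,v-13],world(c,*(ce[i]+[u-13,v-13]),.003).round(4))
for n,(u,v) in dict(brass=(306,163),black=(267,164),silver=(306,205),red=(168,199)).items(): print(n,world(c,u,v,.008).round(4))
f2=cv2.resize(f[120:280,140:480],None,fx=2.35,fy=2.35,interpolation=cv2.INTER_CUBIC); cv2.imwrite("pics/crop1.png",f2)
E
```

```text
mat z -0.00026528142084211617 0.10484840685106003
[461.  135.7] 6 med [ 0.7366 -0.4239  0.0051] mid [ 0.7374 -0.4236  0.0063] zmax 0.0088 [103. 127.  63.]
[157.4 145.3] 7 med [0.68   0.4151 0.004 ] mid [0.6828 0.4145 0.0056] zmax 0.0075 [ 93. 117.  55.]
[360.2 160.1] 158 med [ 0.6485 -0.1377  0.0448] mid [ 0.5079 -0.0814  0.646 ] zmax 1.2879 [51. 42. 27.]
[467.1 154.4] 7 med [ 0.6823 -0.439   0.0043] mid [ 0.6844 -0.441   0.0058] zmax 0.0078 [102. 127.  63.]
[403.1 161.9] 165 med [ 0.6467 -0.2529  0.0469] mid [ 0.6505 -0.2591  0.035 ] zmax 0.0663 [53. 55. 47.]
[210.6 162.6] 121 med [0.6287 0.2588 0.0402] mid [0.4936 0.1433 0.646 ] zmax 1.2879 [26. 39. 45.]
[265.6 163.2] 80 med [0.6386 0.1184 0.0085] mid [0.4977 0.0708 0.6458] zmax 1.2879 [45. 53. 31.]
[301.3 158.8] 9 med [0.6561 0.0207 0.0066] mid [0.499  0.0137 0.646 ] zmax 1.2879 [ 69. 122. 117.]
[307.7 163.4] 46 med [ 0.6407 -0.0012  0.0066] mid [0.6449 0.0038 0.0074] zmax 0.011 [ 59. 122. 132.]
[465.  172.8] 6 med [ 0.6319 -0.4324  0.004 ] mid [ 0.6308 -0.4327  0.0051] zmax 0.0063 [103. 127.  63.]
[381.9 180.7] 7 med [ 0.6007 -0.
[... 4350 characters left out ...]
.0059] mid [ 0.407  -0.1804  0.0063] zmax 0.0087 [165.  69.  16.]
[328.5 260.2] 6 med [ 0.3814 -0.0594  0.0045] mid [ 0.3623 -0.0292  0.6458] zmax 1.2879 [109. 134.  69.]
[451.7 261.7] 6 med [ 0.3847 -0.3886  0.0056] mid [ 0.3641 -0.195   0.6461] zmax 1.2879 [103. 127.  64.]
sr [  3   4  19  18 264] [215.36742424 234.67424242] [0.4418 0.2425 0.003 ]
ss [  6   5  15  16 215] [243.98604651 233.46511628] [0.4471 0.1666 0.003 ]
br [  4   4  18  18 259] [363.37451737 236.25096525] [ 0.4485 -0.1532  0.003 ]
bs [  5   6  16  15 211] [391.63033175 238.81990521] [ 0.4437 -0.2295  0.003 ]
brass [0.6442 0.0066 0.008 ]
black [0.6381 0.1129 0.008 ]
silver [0.5281 0.0033 0.008 ]
red [0.5335 0.3736 0.008 ]
```

View pics/crop1.png

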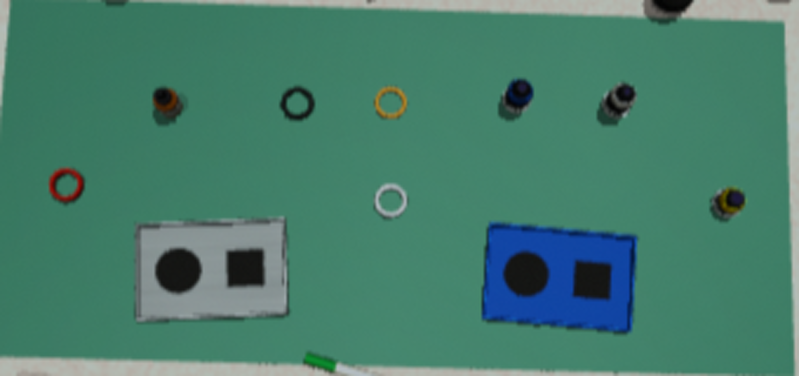

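Both pad pairs come out 76 mm apart, as specified, so the pads are located. I'll go above the silver ring and take a close look.

```bash
cat >> h.py <<'E'
from workcell import arm
R0=np.array([[0,1,0],[1,0,0],[0,0,-1.]])
PAD=dict(sr=(.4418,.2425),ss=(.4471,.1666),br=(.4485,-.1532),bs=(.4437,-.2295))
E
python3 - <<'E'
from h import *
c=dict(np.load("top.npz"));P=cloud(c)
for n,(u,v,zl,zh) in dict(l10=(450,205,.036,.05),l100=(403,162,.05,.075),oil=(211,163,.045,.075)).items():
    p=P[v-14:v+14,u-14:u+14].reshape(-1,3); p=p[(p[:,2]>zl)&(p[:,2]<zh)]; print(n,len(p),p.mean(0).round(4))
arm.command_gripper(.05)
o=arm.observe();print("open",o["t"])
arm.reach([.528,.003,.18],R0)
o=arm.observe();print(o["t"],o["tool_pos"],o["finger_gap"])
w=arm.capture("wrist"); np.savez("w1.npz",**w); cv2.imwrite("pics/w1.png",w["frame"])
print("cam",-w["R"].T@w["t"],w["mtx"].round(1).tolist(),w["R"].round(2).tolist())
cam=w["R"]@np.array([.528,.003,.009])+w["t"]; print("expect px",(w["mtx"]@cam/cam[2]).round(1))
P=cloud(w); m=((P[...,2]>.004)&(P[...,2]<.03)).astype(np.uint8)
n,l,s,ce=cv2.connectedComponentsWithStats(m)
for i in range(1,n):
    if s[i,4]>300: p=P[l==i]; print(s[i],((p.min(0)+p.max(0))/2).round(4),np.median(p[:,2]))
E
```

```text
l10 55 [ 0.5372 -0.3835  0.0427]
l100 78 [ 0.6506 -0.2563  0.0576]
oil 47 [0.6323 0.2619 0.0541]
open 0.5417
2.7083 [0.5280788  0.00382418 0.18016058] 0.04980036832928392
cam [0.52912823 0.07135663 0.30672311] [[327.4, 0.0, 318.2], [0.0, 327.4, 209.3], [0.0, 0.0, 1.0]] [[1.0, 0.0, 0.0], [0.0, -0.96, 0.27], [0.0, -0.27, -0.96]]
expect px [316.7 194.8   1. ]
[ 148    0  144   64 4975] [0.4503 0.1406 0.0097] 0.004828535382998592
[428  39  48  49 985] [0.6417 0.1162 0.0087] 0.010555447816667228
[  87   88   31  148 2357] [0.3319 0.0297 0.0101] 0.011883883300992345
[ 581  131   59   58 2145] [0.7935 0.0358 0.0128] 0.018547756712402042
[423 169  41  40 607] [0.646  0.008  0.0063] 0.006713729245908609
[299 173  41  40 627] [0.5302 0.0048 0.0078] 0.009694924546841748
[ 576  228   64  145 3557] [ 0.8229 -0.1052  0.017 ] 0.018438201356876936
[ 251  298   47   62 1310] [ 0.4825 -0.1448  0.0095] 0.004680327204443879
```

View pics/w1.png

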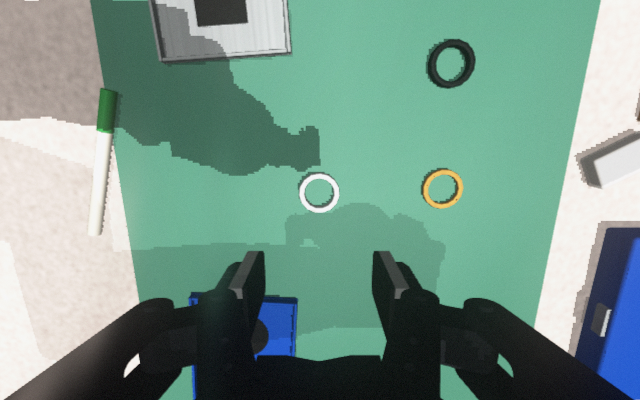

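The wrist view shows the silver ring at (319,192) midway between the fingers, and the brass ring at (443,188). Range data puts silver at (0.530, 0.005) and brass at (0.646, 0.008). Next I'll descend by feel and grip the silver ring.

```bash
python3 - <<'E'
from h import *
x,y=.5295,.0045
arm.line_to([x,y,.04],R0,rate=.25)
f0=arm.observe()["contact_force"][2]
z=.028
while z>.008:
    arm.line_to([x,y,z],rate=.05); f=arm.observe(); 
    print(z,round(f["contact_force"][2]-f0,2),f["tool_pos"][2].round(4))
    if abs(f["contact_force"][2]-f0)>3: break
    z-=.002
arm.line_to([x,y,z+.003],rate=.05)
arm.command_gripper(.03,effort=25)
o=arm.observe();print(o["t"],o["finger_gap"],o["grip_force"],o["contact_force"])
E
```

```text
0.028 -0.67 0.0282
0.026000000000000002 -0.55 0.026
0.024 -0.58 0.0239
0.022 -0.35 0.0218
0.019999999999999997 -0.33 0.0198
0.017999999999999995 0.12 0.0178
0.015999999999999993 0.48 0.0159
0.013999999999999993 0.12 0.014
0.011999999999999993 16.58 0.014
6.375 0.03545990429276302 29.81411252520047 [-0.98038572 -0.34882523 11.68774289]
```

```bash
python3 - <<'E'
from h import *
x,y=.5295,.0045
arm.line_to([x,y,.10],rate=.15)
o=arm.observe();print(o["t"],o["finger_gap"],o["grip_force"],o["contact_force"])
w=arm.capture("wrist"); cv2.imwrite("pics/w2.png",w["frame"])
P=cloud(w)
for n,(u0,u1,v0,v1) in dict(g=(260,380,230,320)).items():
    p=P[v0:v1,u0:u1].reshape(-1,3); m=(p[:,2]>.07)&(p[:,2]<.1); print(m.sum(),np.percentile(p[m],[2,50,98],axis=0).round(4).tolist())
E
```

```text
7.0917 0.035817473400248726 25.105721515137702 [-0.68790266 -0.84386413 -1.07449246]
3691 [[0.5086, -0.0115, 0.0855], [0.5299, 0.0084, 0.0925], [0.5521, 0.0232, 0.0989]]
```

View pics/w2.png

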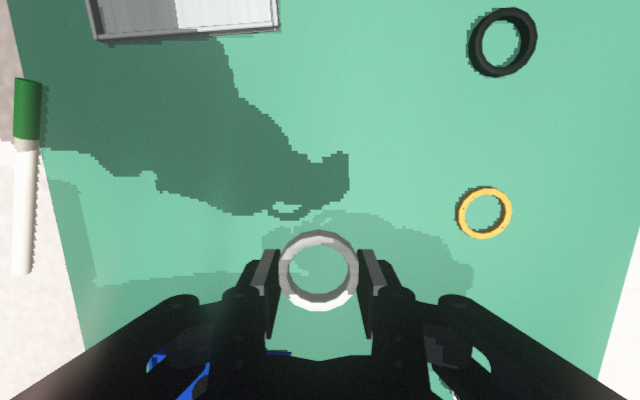

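The silver ring is held level between the pads, centred at (318,270). I'll place it and fetch the brass ring.

```bash
cat >> h.py <<'E'
def touch(x,y,z,zmin,df=3,step=.0015):
    "descend in steps until something pushes back"
    arm.line_to([x,y,z],rate=.1); arm.sleep(.1); f0=arm.observe()["contact_force"][2]
    while z>zmin:
        z-=step; arm.line_to([x,y,z],rate=.04); f=arm.observe()
        if f["contact_force"][2]-f0>df: break
    print("touch z",round(z,4),f["tool_pos"].round(4),"df",round(f["contact_force"][2]-f0,1),"t",f["t"])
    return z
def st():
    o=arm.observe();print("t",o["t"],"gap",o["finger_gap"].__round__(4),"grip",round(o["grip_force"],1),o["tool_pos"].round(4),o["contact_force"].round(1))
E
python3 - <<'E'
from h import *
x,y=PAD["br"]
arm.reach([x,y,.08],R0); z=touch(x,y,.024,.014)
arm.command_gripper(.05); arm.line_to([x,y,.10],rate=.3)
x,y=.645,.0075
arm.reach([x,y,.08],R0); w=arm.capture("wrist"); P=cloud(w)
m=((P[...,2]>.003)&(P[...,2]<.02)&(np.hypot(P[...,0]-x,P[...,1]-y)<.03)); p=P[m]; print(p.shape,((p.min(0)+p.max(0))/2).round(4))
arm.line_to([x,y,.0175],rate=.15); arm.command_gripper(.03,effort=25); st()
arm.line_to([x,y,.10],rate=.15); st()
E
```

```text
touch z 0.018 [ 0.4486 -0.1532  0.0191] df 11.9 t 9.6917
(1299, 3) [0.6457 0.0075 0.0059]
t 12.3167 gap 0.0355 grip 25.0 [0.6459 0.0072 0.0192] [-1.3 -1.1  6.2]
t 13.0167 gap 0.035 grip 25.0 [0.6445 0.0076 0.0993] [-0.8  0.  -1.6]
```

```bash
python3 - <<'E'
from h import *
x,y=PAD["br"]
arm.reach([x,y-.06,.13],R0); w=arm.capture("wrist"); cv2.imwrite("pics/w3.png",w["frame"]); P=cloud(w)
m=((P[...,2]>.0085)&(P[...,2]<.02)&(np.hypot(P[...,0]-x,P[...,1]-y)<.03)); p=P[m]; print(p.shape,((p.min(0)+p.max(0))/2).round(4),np.median(p[:,2]),p.ptp(0) if hasattr(p,'ptp') else np.ptp(p,0))
hsv=cv2.cvtColor(w["frame"],cv2.COLOR_BGR2HSV)
st()
E
```

```text
(1004, 3) [ 0.4504 -0.1527  0.012 ] 0.012725050870806245 [0.03717415 0.03748118 0.0060504 ]
t 14.2083 gap 0.035 grip 25.0 [ 0.4498 -0.2128  0.1299] [0.2 0.5 0.5]
```

View pics/w3.png

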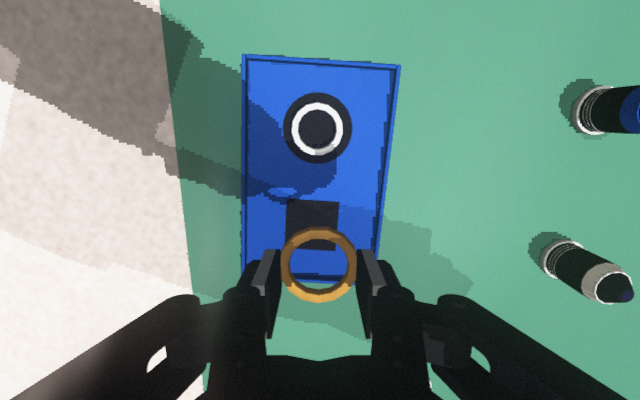

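The brass ring is held level, and the silver ring sits concentric on the round pad at (317,130). I'll stack the brass ring and then look at the yellow lens.

```bash
python3 - <<'E'
from h import *
x,y=.449,-.153
arm.reach([x,y,.07],R0); touch(x,y,.034,.024)
arm.command_gripper(.05); arm.line_to([x,y,.13],rate=.3)
arm.command_gripper(.07)
x,y=.537,-.3835
arm.reach([x,y-.06,.17],R0); w=arm.capture("wrist"); cv2.imwrite("pics/w4.png",w["frame"]); P=cloud(w)
r=np.hypot(P[...,0]-x,P[...,1]-y)<.03
for a,b in((.036,.05),(.003,.012)):
    m=r&(P[...,2]>a)&(P[...,2]<b); p=P[m]; print(p.shape,((p.min(0)+p.max(0))/2).round(4),p.mean(0).round(4),np.ptp(p,0).round(4))
x,y=.449,-.153
r=np.hypot(P[...,0]-x,P[...,1]-y)<.03
p=P[r&(P[...,2]>.009)&(P[...,2]<.03)]; print("stack",((p.min(0)+p.max(0))/2).round(4),np.ptp(p,0).round(4),np.percentile(p[:,2],[5,50,95]))
st()
E
```

```text
touch z 0.0295 [ 0.4494 -0.1531  0.031 ] df 15.6 t 16.0
(675, 3) [ 0.5393 -0.385   0.0417] [ 0.5387 -0.3848  0.0435] [0.0233 0.0219 0.0114]
(199, 3) [ 0.536  -0.3831  0.0069] [ 0.538  -0.3808  0.0077] [0.0574 0.0574 0.0079]Traceback (most recent call last):
  File "<stdin>", line 13, in <module>
    return umr_minimum(a, axis, None, out, keepdims, initial, where)
ValueError: zero-size array to reduction operation minimum which has no identity
```

View pics/w4.png

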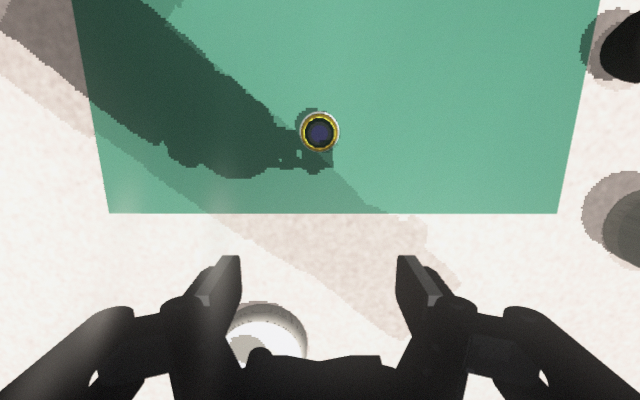

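The yellow lens stands at (320,132), in line with the fingers, at about (0.538, -0.385). The gripper has clear space around it, so I'll grip it.

```bash
python3 - <<'E'
from h import *
x,y=.538,-.3845
arm.line_to([x,y,.11],rate=.3); arm.line_to([x,y,.029],rate=.15); arm.command_gripper(.024,effort=40); st()
arm.line_to([x,y,.12],rate=.15); st()
x,y=.449,-.153
arm.reach([x,y-.065,.14],R0); w=arm.capture("wrist"); cv2.imwrite("pics/w5.png",w["frame"]); P=cloud(w)
r=np.hypot(P[...,0]-x,P[...,1]-y)<.03
p=P[r&(P[...,2]>.009)&(P[...,2]<.03)]; print("stack",((p.min(0)+p.max(0))/2).round(4),np.ptp(p,0).round(4),np.percentile(p[:,2],[5,50,95]))
o=arm.observe()["tool_pos"];q=P[(abs(P[...,0]-o[0])<.03)&(abs(P[...,1]-o[1])<.03)&(P[...,2]>.145)&(P[...,2]<.175)]; print("lens",q.shape,((q.min(0)+q.max(0))/2-o).round(4),np.ptp(q,0))
st()
E
```

```text
t 19.9083 gap 0.0282 grip 39.3 [ 0.5386 -0.385   0.0303] [-1.2 -0.2  6.1]
t 20.6667 gap 0.0283 grip 39.5 [ 0.5373 -0.384   0.1189] [ 0.3  0.5 -0.5]
stack [ 0.4507 -0.1522  0.0151] [0.0379 0.0373 0.0113] [0.01228841 0.01865599 0.01988196]
lens (6308, 3) [-0.      0.0018  0.02  ] [0.05997524 0.02560284 0.02999017]
t 21.5 gap 0.028 grip 39.5 [ 0.4505 -0.2193  0.14  ] [ 0.2 -0.5 -0.5]
```

View pics/w5.png

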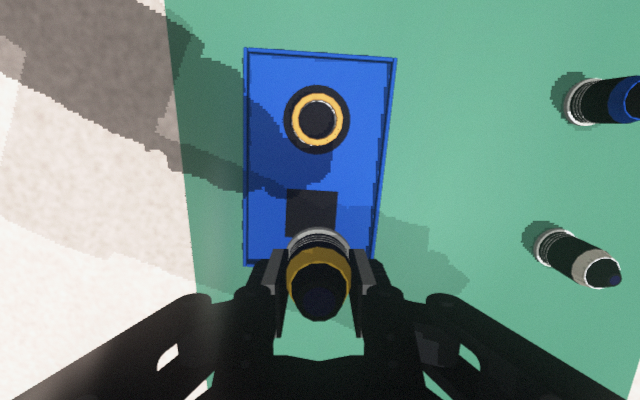

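The brass ring lies flat and concentric on the silver one at (317,119), and its top is at 18.7 mm (expected 18). The lens is upright in the grip, so I'll lower it into the bore.

```bash
python3 - <<'E'
from h import *
x,y=.449,-.1523
arm.reach([x,y,.09],R0); touch(x,y,.051,.038,df=2.5,step=.001)
arm.command_gripper(.05); arm.line_to([x,y,.13],rate=.2); arm.command_gripper(.07)
arm.reach([x,y-.065,.16],R0); w=arm.capture("wrist"); cv2.imwrite("pics/w6.png",w["frame"][40:240,200:440].repeat(2,0).repeat(2,1)); P=cloud(w)
r=np.hypot(P[...,0]-x,P[...,1]-y)<.03
p=P[r&(P[...,2]>.05)&(P[...,2]<.08)]; print("nose",((p.min(0)+p.max(0))/2).round(4),np.ptp(p,0).round(4),np.percentile(p[:,2],[50,95,99]))
x,y=.6506,-.2563
arm.reach([x,y-.06,.17],R0); w=arm.capture("wrist"); P=cloud(w)
r=np.hypot(P[...,0]-x,P[...,1]-y)<.03
p=P[r&(P[...,2]>.055)&(P[...,2]<.075)]; print("l100",((p.min(0)+p.max(0))/2).round(4),np.ptp(p,0).round(4)); st()
E
```

```text
touch z 0.044 [ 0.4492 -0.1524  0.0444] df 4.8 t 24.3167
nose [ 0.451  -0.1526  0.0556] [0.023  0.0229 0.011 ] [0.05877423 0.06026323 0.06074357]
l100 [ 0.6529 -0.257   0.0613] [0.0237 0.0244 0.0125]
t 26.9667 gap 0.07 grip 0.0 [ 0.6493 -0.3151  0.1697] [ 0.5  0.3 -0.4]
```

View pics/w6.png

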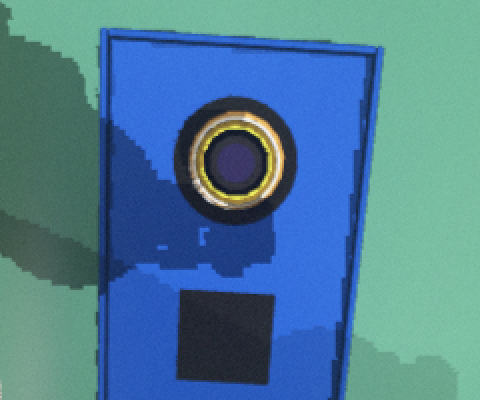

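The yellow lens stands upright and concentric on the stack at (238,160), with its nose near 59 mm (expected 58), so it has seated. Next is the white lens.

```bash
python3 - <<'E'
from h import *
x,y=.6515,-.257
arm.line_to([x,y,.13],rate=.3); arm.line_to([x,y,.034],rate=.15); arm.command_gripper(.024,effort=40); st()
arm.line_to([x,y,.17],rate=.2); st()
x,y=PAD["sr"]
arm.reach([x,y,.10],R0); touch(x,y,.043,.031,df=2.5,step=.001)
arm.command_gripper(.05); arm.line_to([x,y,.15],rate=.2); arm.command_gripper(.07)
arm.reach([x,y-.065,.17],R0); w=arm.capture("wrist"); cv2.imwrite("pics/w7.png",w["frame"]); P=cloud(w)
r=np.hypot(P[...,0]-x,P[...,1]-y)<.03
p=P[r&(P[...,2]>.055)&(P[...,2]<.08)]; print("nose",((p.min(0)+p.max(0))/2).round(4),np.ptp(p,0).round(4),np.percentile(p[:,2],[50,95,99]))
x,y=.6323,.2619
arm.reach([x,y-.06,.18],R0); w=arm.capture("wrist"); P=cloud(w)
r=np.hypot(P[...,0]-x,P[...,1]-y)<.03
p=P[r&(P[...,2]>.035)&(P[...,2]<.075)]; print("oil",((p.min(0)+p.max(0))/2).round(4),np.ptp(p,0).round(4)); st()
E
```

```text
t 28.6 gap 0.0287 grip 39.6 [ 0.652  -0.2573  0.0352] [-0.9 -1.1  6.3]
t 29.4333 gap 0.0289 grip 39.6 [ 0.6505 -0.2565  0.1682] [ 0.2  0.7 -3.9]
touch z 0.038 [0.442  0.2426 0.0382] df 4.3 t 33.4667
nose [0.443  0.2429 0.0626] [0.0263 0.0255 0.015 ] [0.06181193 0.06859421 0.0692623 ]
oil [0.6347 0.2636 0.053 ] [0.0269 0.0269 0.0313]
t 36.1167 gap 0.07 grip 0.0 [0.6305 0.2023 0.1794] [-0.4 -0.5  0.8]
```

View pics/w7.png

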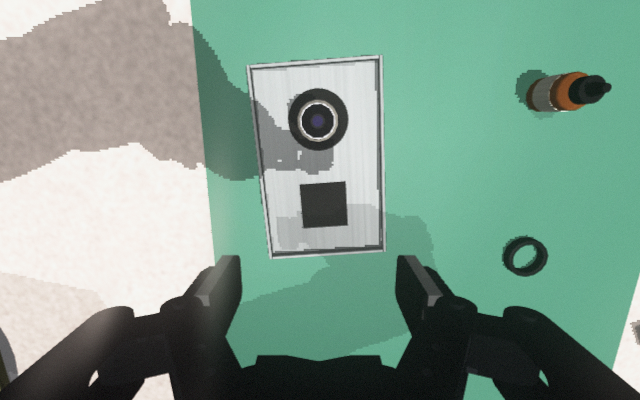

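The white lens stands upright on the steel tray's round pad at (318,120). The oil bottle is last.

```bash
python3 - <<'E'
from h import *
x,y=.6337,.263
arm.line_to([x,y,.13],rate=.3); arm.line_to([x,y,.026],rate=.15); arm.command_gripper(.022,effort=25); st()
arm.line_to([x,y,.15],rate=.2); st()
x,y=PAD["ss"]
arm.reach([x,y,.11],R0); touch(x,y,.035,.023,df=2.5,step=.001)
arm.command_gripper(.05); arm.line_to([x,y,.15],rate=.2); st()
arm.reach([x,y-.1,.25],R0); w=arm.capture("wrist"); cv2.imwrite("pics/w8.png",w["frame"])
c=arm.capture("top"); cv2.imwrite("pics/top1.png",cv2.resize(c["frame"][120:280,140:480],None,fx=2.35,fy=2.35,interpolation=cv2.INTER_CUBIC))
P=cloud(w);r=np.hypot(P[...,0]-x,P[...,1]-y)<.03
p=P[r&(P[...,2]>.03)&(P[...,2]<.08)]; print("oil",((p.min(0)+p.max(0))/2).round(4),np.ptp(p,0).round(4),np.percentile(p[:,2],99)); st()
E
```

```text
t 37.8333 gap 0.0272 grip 25.0 [0.6343 0.2633 0.027 ] [-1.   0.   4.6]
t 38.6 gap 0.0275 grip 24.6 [0.6329 0.2626 0.1485] [-0.1  0.8  0. ]
touch z 0.029 [0.4472 0.1667 0.03  ] df 10.6 t 41.9667
t 43.075 gap 0.05 grip 0.0 [0.4465 0.1664 0.1492] [ 0.1  0.5 -0.8]
oil [0.4493 0.1668 0.0506] [0.0274 0.0274 0.0412] 0.07084791094826776
t 43.8 gap 0.0503 grip 0.0 [0.446  0.0673 0.2479] [-0.1 -0.5 -0.9]
```

View pics/w8.png

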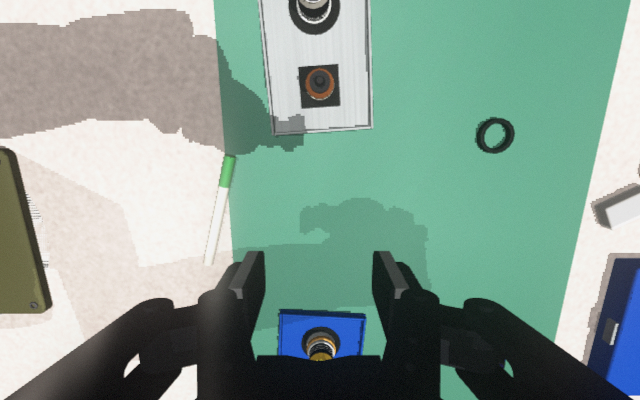

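View pics/top1.png

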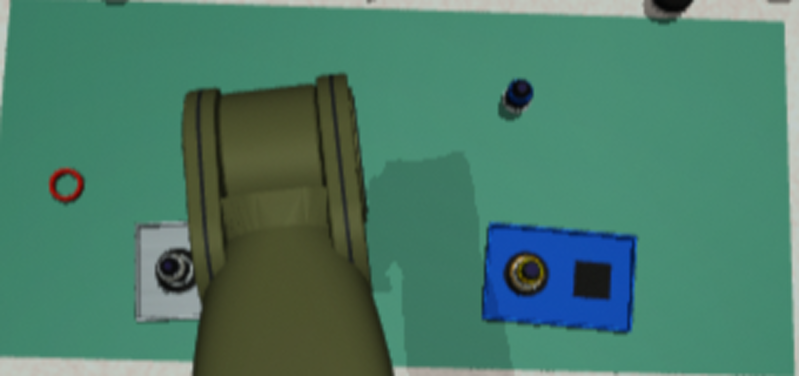

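The oil stands centred on its square pad at (320,85) in the wrist view, and both lenses stand on their round pads. The black ring, red ring and blue lens haven't moved, so I'm handing in.

```bash
python3 -c "
from workcell import arm
arm.sleep(.3); print(arm.hand_in())"
```

```text
the job is handed in; nothing more can be done
None
```

I placed both kits and handed the job in at about 44 s of the 125 s allowed: the yellow 10x lens on the 9 mm and 6 mm rings in the blue tray, the white 100x lens and oil in the steel tray, and the unneeded stock left alone. The cameras showed everything upright and centred, but the hand-in returned no verdict.

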